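# Close the sample carrier and send it down the loading rail

### The arm

A 6-joint arm with a two-finger parallel gripper is mounted at the origin on the work surface. World frame = base frame: x ahead of the robot, y to its left, z up, the work surface at z = 0. Lengths are in mm, angles in degrees, forces in N, time in s.
With the tool pointing down it reaches from about 300 to 850 mm from the base axis. Payload 4.2 kg.
Tool frame: the origin (TCP) lies midway between the tips of the shut fingers; the grasp point (between the pads) lies 19 mm behind it (env.tcp_to_grasp is the distance from the TCP to the grasp point, in mm); z points along the fingers, x is the direction in which the jaws open and shut, and the axes are right-handed (so a half turn about z gives the same grasp; the last joint's range is limited). The gripper opens to 91 mm and grips with 3 to 60 N. Pads are 32 mm wide; open, the fingers measure 118 mm over their backs; the gripper's body (76 mm by 178 mm) begins 60 mm behind the grasp point.
Start: joints at [-69.041, 18.312, 89.639, -0, 72.044, -1.146], TCP at [216.378, -532.753, 193.576] pointing down, gripper open.
Joint ranges: [-177.97, 177.97], [-48.28, 115.42], [12.27, 149.76], [-77.06, 257.06], [2.81, 150.46], [-146.56, 146.56]. Speed limits (degrees/s): [147.25, 147.25, 180, 180, 180, 180].

### API

Orientations are given as [roll, pitch, yaw] about the fixed x, y, z axes, in that order (R = Rz(yaw) Ry(pitch) Rx(roll)).
In Python, from workcell import env gives the robot as it stands.
- The arm moves only by the tool drive_tool, never from a script. Its argument "motion" is a list of rows, each a list of 2 entries, a list of its own where there are three numbers: the shift along the world's x, y, z in m, then the turn, a rotation vector about the world's x, y, z in rad. In form: [[[dx, dy, dz], [wx, wy, wz]], ...]. A call has exactly 10 rows; each row shifts and turns the commanded pose from where the row before left it; what a row does not reach is not made up. A row lasts 1/12 s, in which the tool goes at most 41.7 mm and 7.16 degrees, less where a joint would pass 70% of its speed; a pose out of reach is approached as far as the arm can. A call is refused whole if a number of a shift passes 0.0417 or a number of a turn 0.125, either way. A call with a gripper value outside its range is refused whole. "claw" is the opening, from 0 (shut) to 1 (fully open), set as the call begins (left out, the last holds). The fingers move at their own pace and stop on an object; "force" is the grip in N (left out, the last holds). Time passes only in rows, so rows that do not move let the fingers close, or fill a call up. It gives the time, the measured TCP pose, the force and the opening at its end, in the units of the state.
- env.state(): the state, without advancing time (a new reading comes with each control period).
- env.grab_frame(name): name is "scene" or "top" or "wrist"; returns the picture (420x560x3 uint8, red, green, blue); there is no depth.
- env.camera_params(name): a dict with "fov_y" (degrees; the focal length in pixels is half the picture's height over the tangent of half this angle, whatever the lens; pixels are square), "cx", "cy" (the principal point, pixels), "pose" (4x4, takes a point from camera to world coordinates). Camera axes: x right, y down, z forward; pixel columns grow to the right and rows downward; lengths in mm; the calibration is good to about 2 mm. The wrist camera is an equidistant fisheye: a pixel r from the principal point sees the ray r / f radians off the axis. A picture is of the moment at which its call begins: read the wrist's pose just before it. camera_params takes no time and is no camera call; for the wrist camera it gives the pose at the moment of the call.
- env.job_done(): hands the job in, once; it reports no verdict.
The state is a dict: "time_s": time; "qpos": joint angles; "qvel": joint speeds; "effort": joint torques, N m; "ee_pos": TCP position; "ee_rot": TCP orientation; "force": force on the tool from outside, world axes, zero at the start; "torque": the same for the moment, N m; "gripper_width": finger opening in mm.
Only numpy, scipy, OpenCV 4.12 (cv2) and the standard library are available. Lean on these libraries where they do the work, as an engineer would, in place of code of your own. Each camera call takes 0.05 s, during which the arm holds its last target.

### The job

Both round lids of the two-well sample carrier are standing proud: with the carrier on the bench, press each lid down until it is fully home. Then lift the carrier by its fin, keeping it upright, set it astride the upper half of the sloped loading rail, lined up with the rail, and let go so that it rolls down by itself against the stop. Leave the other things on the bench where they are.

Things in the scene. Friction and masses are not known exactly. Their poses are not given: they have to be found in the camera images.
- carrier: Two-well sample carrier, aluminium block 170 mm long (x), 66 wide (y), about 0.5 kg, same at both ends (either way round will do). Origin: footprint centre, at the level it stands on; flat top (deck) at z = 58 mm. Underside is a saddle: two 6 mm cheeks along the long sides, 18 mm deep, 54 mm slot between them; the slot's roof is at z = 18 mm. Starts on the bench.
- carrier_fin (a point): Centre of the carrier's black fin handle, 80 mm above the carrier's origin. Fin: 40 mm long (carrier x), 16 mm thick (carrier y), from the deck up 44 mm (z 58 to 102 mm), at the middle between the lids. Take it across its thickness, fingertips about 10 mm above the deck.
- lid_a_top (a point): Centre of the top face of the round grey lid on the carrier's +x end: disc 50 mm across, 54 mm from the carrier's centre. The top stands 11 mm above the deck when fully up and 2 mm above it when fully home.
- lid_b_top (a point): The same for the equal lid on the carrier's -x end.
- lid_a (a joint): How far the +x lid has been pushed down, m: 0 fully up, 0.009 fully home (hard stop). It starts between 0 and 0.004, held by a tight seal: it moves only while pressed with more than about 7 N and stays where it is left.
- lid_b (a joint): The same for the -x lid.
- rail_bar: Fixed sloped rail: straight bar 44 mm wide, 24 mm deep, its top face made of free-turning white rollers, on posts and a grey base 320 x 80 mm. Origin: centre of its top face, 105 mm above the bench. x: along the top face, downhill, 0.19 rad below level; y: level, across; z: square to the top face. High end at x = -170 mm. A carrier let go on it rolls down by itself, its cheeks beside the bar (5 mm play each side).
- rail_stop (a point): On the rail's top face at the foot of the stop's rubber face, 160 mm downhill of the rail's origin. The stop is a dark upright block 34 mm tall. A seated carrier has its origin 18 mm below the top face (rail z); against the stop its origin is at rail x = 75 mm. Let go with the origin at rail x = -45 mm it stands wholly on the bar, in its upper half.
- dishes: Bystander: stack of three round culture dishes, 92 mm across, 42 mm tall; origin at the underside's centre. Leave alone.
- wellplate: Bystander: six-well plate 86 x 128 x 19 mm; origin at the underside's centre. Leave alone.
- reagent: Bystander: amber bottle 60 mm across, 100 mm tall; origin at the underside's centre. Leave alone.
- canister: Bystander: black jar 64 mm across, 75 mm tall; origin at the underside's centre. Leave alone.
- driver: Bystander: screwdriver lying on the bench. Leave alone.

How it is judged (in metres and radians):
On the way, in this order (a step that is already met when the one before it is completed fails the run):
1. both lids pressed home while the carrier stands on the bench (value of joint each of lid_a, lid_b above 0.0072 m and height (world z) of carrier below 0.01 m), for 0.2 s.
2. carrier astride the rail, at least 30 mm up from the stop, and let go (y of carrier in the frame of rail_bar between -0.008 and 0.008 m and z of carrier in the frame of rail_bar between -0.022 and -0.014 m and angle between the x axis of carrier and the x axis of rail_bar, either way round below 0.09 rad and x of carrier in the frame of rail_bar below 0.045 m and contact force between the fingers and carrier below 0.1 N), for 0.04 s.
3. carrier has rolled down against the stop (y of carrier in the frame of rail_bar between -0.008 and 0.008 m and z of carrier in the frame of rail_bar between -0.022 and -0.014 m and angle between the x axis of carrier and the x axis of rail_bar, either way round below 0.09 rad and x of carrier in the frame of rail_bar between 0.068 and 0.08 m), for 0.2 s.
At the end, for the whole second after the job is handed in: Both lids within 1.8 mm of fully home; the carrier seated astride the rail (origin within 8 mm sideways and 4 mm in height of the seated pose, aligned within 0.09 rad), its origin 68 to 80 mm downhill of the rail's origin, that is against the stop, at rest and released (all of step 3 and value of joint each of lid_a, lid_b above 0.0072 m and linear speed of carrier below 0.02 m/s); the robot touches nothing.
It fails at once if a bystander (dishes, well plate, bottle, jar or screwdriver) moved more than 30 mm (distance of any of dishes, wellplate, reagent, canister, driver from where it was at the start of the episode above 0.03 m).
It fails at once if carrier tipped more than 40 degrees (angle between carrier's own z axis and vertical above 0.7 rad).
It also fails if it takes over 64 s, if anything falls off the work surface, if the arm or the gripper's body presses on something with over 40 N, if the wrist force passes 120 N, or if a joint passes its speed limit or range.

## Working session

There is one attempt and no reset: what is moved stays moved. The work goes in short steps, Python scripts to look and compute and a tool call to move; the robot and the scene stay as the last step left them, time stands still between calls to the robot, and variables do not carry over. Pictures are saved under pics/ and viewed, and the job is handed in when it is done.

Besides the shell and the picture viewer there is one more tool, called after ">>>" by a JSON object that holds its "api" and its "payload". drive_tool: Moves the arm, as the interface text tells. Its arguments: {"type":"object","properties":{"motion":{"type":"array","items":{"type":"array"}},"claw":{"type":"number"},"force":{"type":"number"}},"required":["motion"]}

```bash
mkdir -p pics
python3 - <<'E'
from workcell import env
import cv2
for n in ["scene","top","wrist"]:
    p=env.camera_params(n); print(n,p)
    im=env.grab_frame(n); cv2.imwrite(f"pics/{n}0.png",im[:,:,::-1])
print(env.state())
E
```

```text
scene {'fov_y': 48.23525404934251, 'cx': 276.73521317881654, 'cy': 207.56526087153006, 'pose': array([[-1.93067351e-01,  8.36248478e-01, -5.13238230e-01,
         1.17001843e+03],
       [ 9.81184049e-01,  1.65449642e-01, -9.95202437e-02,
         9.87495013e+01],
       [ 1.69142912e-03, -5.22795275e-01, -8.52456591e-01,
         1.08499804e+03],
       [ 0.00000000e+00,  0.00000000e+00,  0.00000000e+00,
         1.00000000e+00]])}
top {'fov_y': 54.85845499555237, 'cx': 280.643793857991, 'cy': 210.19760767212685, 'pose': array([[ 1.16067140e-02, -9.73423237e-01,  2.28719229e-01,
         3.54430565e+02],
       [-9.99931928e-01, -1.15718581e-02,  1.49357090e-03,
        -5.06098778e+00],
       [ 1.19282983e-03, -2.28720995e-01, -9.73491286e-01,
         1.05240782e+03],
       [ 0.00000000e+00,  0.00000000e+00,  0.00000000e+00,
         1.00000000e+00]])}
wrist {'fov_y': 65.70646984690485, 'cx': 283.19524754491107, 'cy': 212.0922728239663, 'pose': array([[ 3.74307840e-01, -8.94853732e-01, -2.43167514e-01,
         2.84273499e+02],
       [-9.27301239e-01, -3.61903476e-01, -9.559438
[... 163 characters left out ...]
.00000000e+00,
         1.00000000e+00]])}
{'time_s': 0.15, 'qpos': array([-6.90408949e+01,  1.83437933e+01,  8.96888291e+01, -3.30930746e-04,
        7.20424634e+01, -1.14450171e+00]), 'qvel': array([ 0.00612521, -0.06003007, -0.13900392,  0.00384979,  0.11311222,
        0.00779261]), 'effort': array([ 7.00582018e-05, -4.12773514e+01, -2.32155561e+01,  7.28859706e-02,
        4.33396676e-02, -9.54001234e-05]), 'ee_pos': array([ 216.23672986, -532.37569719,  192.91805096]), 'ee_rot': array([-1.79998815e+02,  7.50771169e-02, -6.78962901e+01]), 'force': array([-0.46781288, -0.17507253,  0.55506647]), 'torque': array([ 0.01194411,  0.01420619, -0.00963274]), 'gripper_width': 91.27983161315817}
```

View pics/scene0.png

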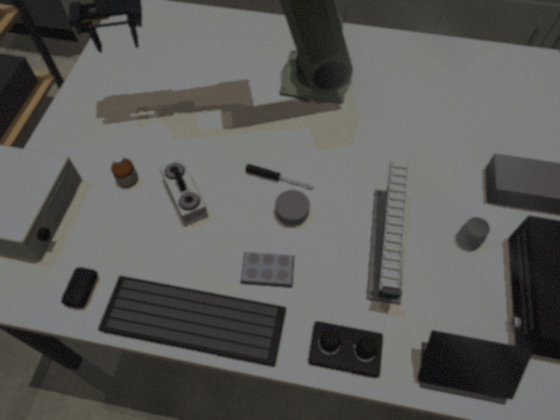

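View pics/top0.png

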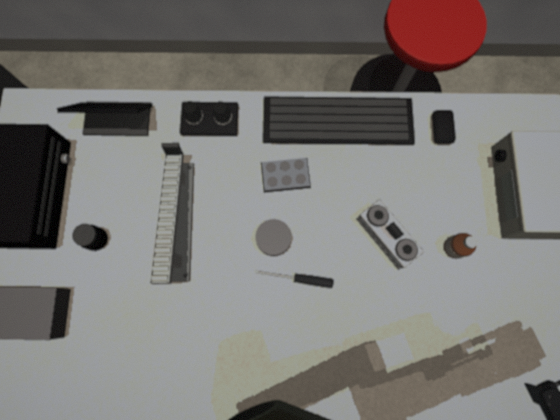

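View pics/wrist0.png

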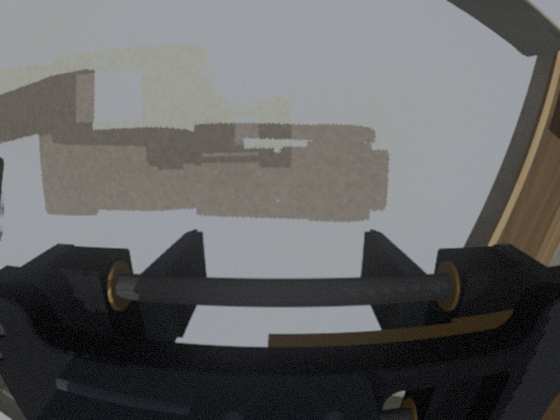

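The top view shows the carrier near (395,233), with lids at (377,215) and (406,250). The rail runs from (160,280) up to the stop at (172,150). Next I'll zoom in and measure.

```bash
cat > h.py <<'E'
import numpy as np, cv2
from workcell import env
def ray(n,u,v,P=None):
    P=P or env.camera_params(n); M=P["pose"]
    f=210/np.tan(np.radians(P["fov_y"]/2))
    x=(u-P["cx"])/f; y=(v-P["cy"])/f
    if n=="wrist":
        r=np.hypot(x,y); s=np.sin(r)/r if r>1e-9 else 1
        d=np.array([x*s,y*s,np.cos(r)])
    else: d=np.array([x,y,1.])
    d=M[:3,:3]@d; return M[:3,3],d/np.linalg.norm(d)
def onz(n,u,v,z,P=None):
    o,d=ray(n,u,v,P); return o+d*(z-o[2])/d[2]
def tri(a,b):
    A=np.zeros((3,3));y=np.zeros(3)
    for o,d in (a,b):
        m=np.eye(3)-np.outer(d,d);A+=m;y+=m@o
    return np.linalg.solve(A,y)
def proj(n,p,P=None):
    P=P or env.camera_params(n);M=P["pose"];f=210/np.tan(np.radians(P["fov_y"]/2))
    q=M[:3,:3].T@(np.array(p)-M[:3,3])
    if n=="wrist":
        r=np.hypot(q[0],q[1]);t=np.arctan2(r,q[2]);k=f*t/max(r,1e-9)
        return P["cx"]+k*q[0],P["cy"]+k*q[1]
    return P["cx"]+f*q[0]/q[2],P["cy"]+f*q[1]/q[2]
E
python3 - <<'E'
from h import *
t=cv2.imread("pics/top0.png"); s=cv2.imread("pics/scene0.png")
def crop(im,x,y,w,h,k): return cv2.resize(im[y:y+h,x:x+w],None,fx=k,fy=k,interpolation=cv2.INTER_CUBIC)
cv2.imwrite("pics/tc.png",crop(t,345,190,90,90,6))
cv2.imwrite("pics/tr.png",crop(t,140,135,70,155,3.8))
cv2.imwrite("pics/sc.png",crop(s,150,150,70,80,7))
cv2.imwrite("pics/sr.png",crop(s,350,150,80,160,3.7))
E
```

```text
(no output)
```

View pics/tc.png

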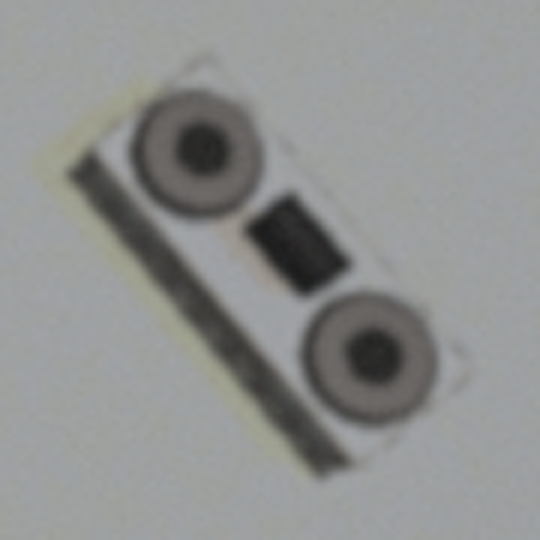

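View pics/tr.png

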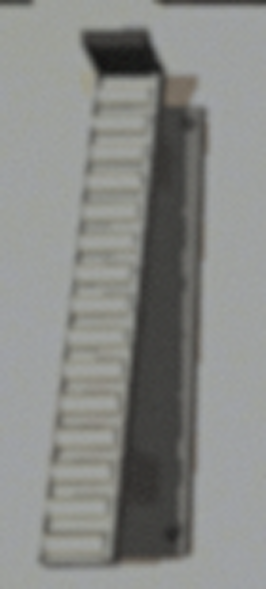

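View pics/sc.png

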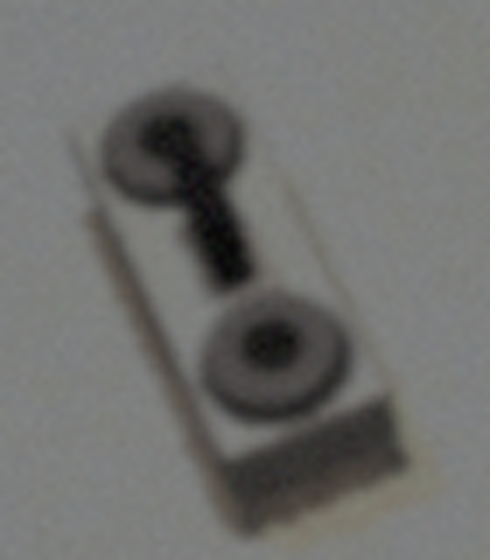

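View pics/sr.png

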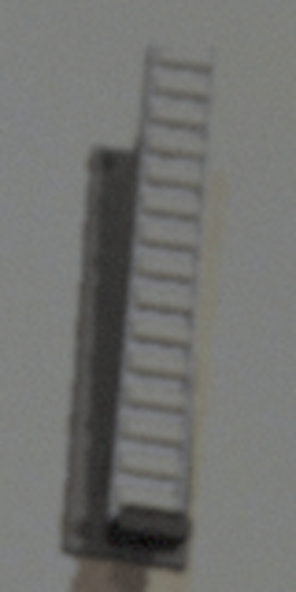

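Run:
```python
from h import *
np.set_printoptions(precision=1,suppress=True)
T=lambda x,y:(345+x/6-.4,190+y/6-.4)
S=lambda x,y:(150+x/7-.4,150+y/7-.4)
R=lambda x,y:(140+x/3.8-.4,135+y/3.8-.4)
Q=lambda x,y:(350+x/3.7-.4,150+y/3.7-.4)
for a,b in (((204,148),(270,343)),((375,355),(165,138))):
    print("lid",onz("top",*T(*a),67),onz("scene",*S(*b),67),tri(ray("top",*T(*a)),ray("scene",*S(*b))))
c=[onz("top",*T(*p),102) for p in ((292,193),(352,263),(305,297),(245,230))]
print("fin",np.array(c),np.mean(c,0))
print("rail hi", [onz("top",*R(*p),137) for p in ((41,560),(117,560))],[onz("scene",*Q(*p),137) for p in ((150,45),(213,50))])
print("rail stop foot", [onz("top",*R(*p),75) for p in ((97,75),(160,75))])
for n,f,p in (("top",R,((41,560),(117,560),(97,75),(160,75))),):
    pass
print("tri hi", tri(ray("top",*R(41,560)),ray("scene",*Q(213,50))),tri(ray("top",*R(117,560)),ray("scene",*Q(150,45))))
# base corners
print("base",[onz("top",*R(*p),8) for p in ((207,108),(188,556))],[onz("scene",*Q(*p),8) for p in ((92,150),(65,552),(180,568))])
```

```text
lid [ 578.4 -248.2   67. ] [ 574.8 -249.    67. ] [ 577.4 -247.3   71.5]
lid [ 492.7 -314.2   67. ] [ 493.  -315.4   67. ] [ 492.8 -315.    66.6]
fin [[ 552.4 -273.9  102. ]
 [ 524.4 -296.3  102. ]
 [ 510.5 -276.9  102. ]
 [ 537.2 -254.4  102. ]] [ 531.1 -275.4  102. ]
rail hi [array([401.6, 284.9, 137. ]), array([402.2, 240.3, 137. ])] [array([410.7, 242.6, 137. ]), array([406.6, 285. , 137. ])]
rail stop foot [array([727.6, 294.3,  75. ]), array([728.2, 251.8,  75. ])]
tri hi [402.  286.4 131.3] [402.6 243.6 126.7]
base [array([729.1, 234. ,   8. ]), array([412.1, 227.5,   8. ])] [array([414. , 226.5,   8. ]), array([732.1, 236.3,   8. ]), array([728.5, 310.4,   8. ])]
```

>>> {"api": "drive_tool", "payload": {"motion": [[[0.03, 0.024, 0.004], [0, 0, 0.027]], [[0.03, 0.024, 0.004], [0, 0, 0.027]], [[0.03, 0.024, 0.004], [0, 0, 0.027]], [[0.03, 0.024, 0.004], [0, 0, 0.027]], [[0.03, 0.024, 0.004], [0, 0, 0.027]], [[0.03, 0.024, 0.004], [0, 0, 0.027]], [[0.03, 0.024, 0.004], [0, 0, 0.027]], [[0.03, 0.024, 0.004], [0, 0, 0.027]], [[0.03, 0.024, 0.004], [0, 0, 0.027]], [[0, 0, 0], [0, 0, 0.027]]], "claw": 0}}

```text
time_s: 0.98
ee_pos: [491.5, -312.5, 229.9]
ee_rot: [-179.8, -0.1, -52.0]
force: [0.4, -0.3, -0.1]
gripper_width: 27.2
```

```bash
cat > look.py <<'E'
import sys,pickle
from h import *
n=sys.argv[1]
np.set_printoptions(precision=2,suppress=True)
s=env.state();print(s["time_s"],s["ee_pos"],s["ee_rot"],s["force"],s["gripper_width"])
P=env.camera_params("wrist");pickle.dump(P,open(f"pics/{n}.pkl","wb"))
cv2.imwrite(f"pics/{n}.png",env.grab_frame("wrist")[:,:,::-1])
E
python3 look.py w1
```

```text
0.9833 [ 491.51 -312.47  229.87] [-179.76   -0.06  -52.02] [ 0.42 -0.3  -0.11] 27.234177333691164
```

View pics/w1.png

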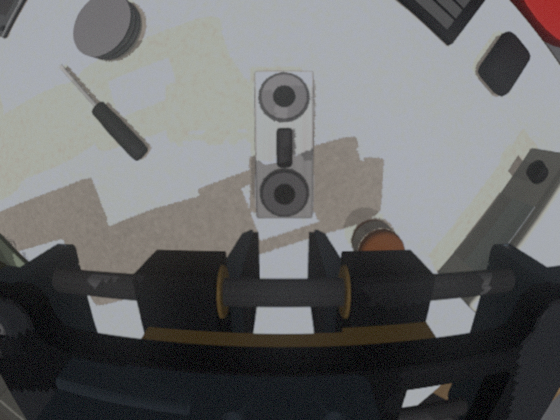

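The wrist view shows the whole carrier: lids at about (284,96) and (284,192), fin at about (285,147). I'll measure it more exactly from ellipse and corner fits.

Run:
```python
from h import *
import pickle
im=cv2.imread("pics/w1.png")
c=cv2.resize(im[60:225,240:330],None,fx=3.6,fy=3.6,interpolation=cv2.INTER_CUBIC)
cv2.imwrite("pics/w1c.png",cv2.convertScaleAbs(c,alpha=1.5))
P=pickle.load(open("pics/w1.pkl","rb"))
g=cv2.GaussianBlur(cv2.cvtColor(im,cv2.COLOR_BGR2GRAY),(3,3),0)
m=(g<60).astype(np.uint8); m[:,:240]=0;m[:,330:]=0;m[:65]=0;m[222:]=0
n,l,st,ce=cv2.connectedComponentsWithStats(m)
for i in range(1,n):
    if st[i,4]>30: print(st[i],ce[i])
```

```text
[282  92  11  12  67] [288.19402985  98.11940299]
[278 130  14  38 289] [284.42906574 151.3633218 ]
[274 184  21  20 334] [283.98203593 193.75149701]
```

View pics/w1c.png

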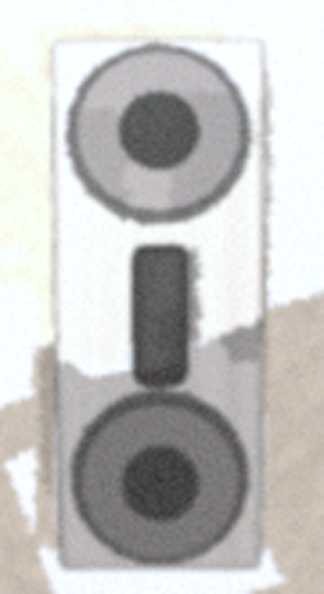

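Run:
```python
from h import *
import pickle
np.set_printoptions(precision=1,suppress=True)
P=pickle.load(open("pics/w1.pkl","rb"))
W=lambda x,y,z:onz("wrist",240+x/3.6-.4,60+y/3.6-.4,z,P)
print("lids",A:=W(159,131,67),B:=W(160,481,67),"mid",(A+B)/2,np.linalg.norm(A-B),np.degrees(np.arctan2(*(A-B)[1::-1])))
f=W(160.5,315,102);print("fin",f)
c=[W(*p,58) for p in ((55,40),(264,40),(262,568),(62,568))]
print(np.array(c),np.mean(c,0))
for i,j in((0,3),(1,2)): print(np.degrees(np.arctan2(*(c[i]-c[j])[1::-1])))
```

```text
lids [ 576.2 -247.6   67. ] [ 491.8 -313.6   67. ] mid [ 534.  -280.6   67. ] 107.12603282849194 38.03490461855687
fin [ 534.  -280.9  102. ]
[[ 580.4 -204.    58. ]
 [ 619.7 -254.6   58. ]
 [ 488.  -358.5   58. ]
 [ 448.3 -307.4   58. ]] [ 534.1 -281.1   58. ]
38.03172463057917
38.26863909831205
```

>>> {"api": "drive_tool", "payload": {"motion": [[[0, -0.0015, -0.02], [0, 0, 0]], [[0, 0, -0.025], [0, 0, 0]], [[0, 0, -0.025], [0, 0, 0]], [[0, 0, -0.025], [0, 0, 0]], [[0, 0, -0.025], [0, 0, 0]], [[0, 0, -0.018], [0, 0, 0]], [[0, 0, -0.01], [0, 0, 0]], [[0, 0, -0.005], [0, 0, 0]], [[0, 0, -0.002], [0, 0, 0]], [[0, 0, 0], [0, 0, 0]]]}}

```text
time_s: 1.87
ee_pos: [486.6, -318.7, 75.0]
ee_rot: [-180.0, -0.1, -52.5]
force: [0.1, -1.1, 0.9]
gripper_width: 0.5
```

>>> {"api": "drive_tool", "payload": {"motion": [[[0.005, 0.0045, 0], [0, 0, 0]], [[0, 0, -0.002], [0, 0, 0]], [[0, 0, -0.002], [0, 0, 0]], [[0, 0, -0.002], [0, 0, 0]], [[0, 0, -0.002], [0, 0, 0]], [[0, 0, -0.002], [0, 0, 0]], [[0, 0, -0.002], [0, 0, 0]], [[0, 0, -0.001], [0, 0, 0]], [[0, 0, -0.001], [0, 0, 0]], [[0, 0, 0], [0, 0, 0]]]}}

```text
time_s: 2.7
ee_pos: [491.2, -313.7, 60.3]
ee_rot: [180.0, 0.0, -52.4]
force: [-0.5, -0.8, -0.4]
gripper_width: 0.6
```

>>> {"api": "drive_tool", "payload": {"motion": [[[0, 0, -0.001], [0, 0, 0]], [[0, 0, -0.001], [0, 0, 0]], [[0, 0, -0.0005], [0, 0, 0]], [[0, 0, 0], [0, 0, 0]], [[0, 0, 0], [0, 0, 0]], [[0, 0, 0], [0, 0, 0]], [[0, 0, 0], [0, 0, 0]], [[0, 0, 0], [0, 0, 0]], [[0, 0, 0], [0, 0, 0]], [[0, 0, 0], [0, 0, 0]]]}}

```text
time_s: 3.53
ee_pos: [491.4, -313.8, 58.1]
ee_rot: [-180.0, -0.0, -52.4]
force: [-1.1, 0.2, 0.6]
gripper_width: 0.5
```

```bash
python3 look.py w2
python3 - <<'E'
from h import *
im=env.grab_frame("scene")[:,:,::-1]
cv2.imwrite("pics/s2.png",cv2.convertScaleAbs(cv2.resize(im[110:240,130:240],None,fx=5,fy=4.6,interpolation=cv2.INTER_CUBIC),alpha=1.4))
E
```

```text
3.5333 [ 491.39 -313.78   58.12] [-180.     -0.01  -52.43] [-1.14  0.22  0.63] 0.4616592676283409
```

View pics/w2.png

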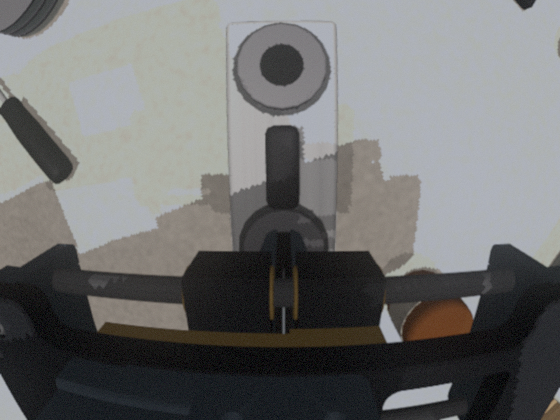

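View pics/s2.png

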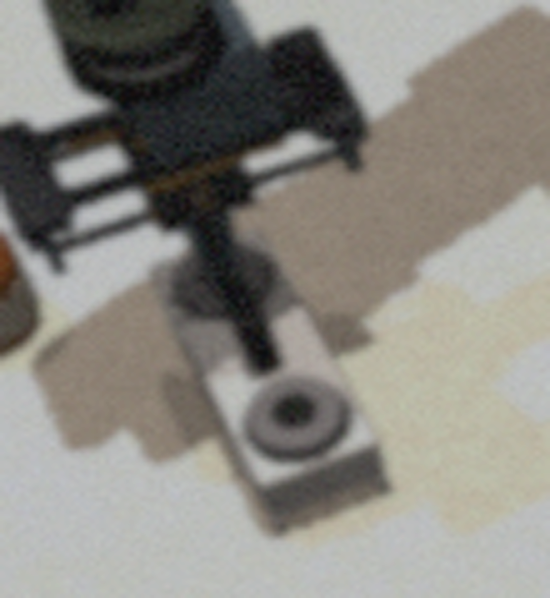

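>>> {"api": "drive_tool", "payload": {"motion": [[[0, 0, -0.001], [0, 0, 0]], [[0, 0, -0.001], [0, 0, 0]], [[0, 0, -0.001], [0, 0, 0]], [[0, 0, 0], [0, 0, 0]], [[0, 0, 0], [0, 0, 0]], [[0, 0, 0], [0, 0, 0]], [[0, 0, 0], [0, 0, 0]], [[0, 0, 0], [0, 0, 0]], [[0, 0, 0], [0, 0, 0]], [[0, 0, 0], [0, 0, 0]]]}}

```text
time_s: 4.47
ee_pos: [491.4, -313.8, 55.1]
ee_rot: [-180.0, -0.0, -52.4]
force: [-0.1, -0.5, 0.4]
gripper_width: 0.6
```

```bash
python3 look.py w3
python3 - <<'E'
from h import *
import pickle
P=pickle.load(open("pics/w3.pkl","rb"))
for p in ((491.4,-313.8,55),(491.4,-314.2,60),(491.4,-314.2,67),(576.6,-247.8,67),(534,-281,102),(534,-281,58)): print(p,proj("wrist",p,P))
im=cv2.imread("pics/w3.png")
cv2.imwrite("pics/w3c.png",cv2.convertScaleAbs(cv2.resize(im[0:300,200:370],None,fx=2,fy=2,interpolation=cv2.INTER_CUBIC),alpha=2.5,beta=20))
E
```

```text
4.4667 [ 491.39 -313.76   55.1 ] [-180.     -0.01  -52.43] [-0.1  -0.53  0.36] 0.5979339162432497
(491.4, -313.8, 55) (np.float64(282.92498301145764), np.float64(244.4917719561826))
(491.4, -314.2, 60) (np.float64(283.427845771766), np.float64(247.74662730272703))
(491.4, -314.2, 67) (np.float64(283.42549387613377), np.float64(252.03190483674027))
(576.6, -247.8, 67) (np.float64(281.7837286714822), np.float64(63.91160579773353))
(534, -281, 102) (np.float64(282.422703463413), np.float64(169.07429188929225))
(534, -281, 58) (np.float64(282.66608827470395), np.float64(159.15395884507828))
```

View pics/w3c.png

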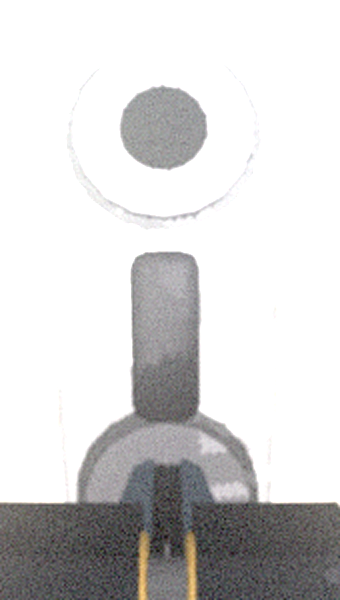

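Run:
```python
from h import *
import pickle
for k in ("w2","w3"):
    P=pickle.load(open(f"pics/{k}.pkl","rb"))
    u=np.array([np.cos(np.radians(38)),np.sin(np.radians(38)),0])
    C=np.array([534,-281,0.])
    for s in (-1,1):
        for z in (58,60,64,66,69):
            print(k,s,z,[np.round(proj("wrist",C+u*(s*54+e)+[0,0,z],P),1) for e in (-25,25)])
    im=cv2.cvtColor(cv2.imread(f"pics/{k}.png"),cv2.COLOR_BGR2GRAY)
    print(im[0:130:2,282]); print(im[190:240,282])
    print(k,im[225,225:340])
print(env.state()["effort"])
```

```text
w2 -1 58 [array([283.9, 280.2]), array([283.2, 206.3])]
w2 -1 60 [array([283.9, 281.6]), array([283.2, 207.1])]
w2 -1 64 [array([283.9, 284.4]), array([283.2, 208.8])]
w2 -1 66 [array([283.9, 285.9]), array([283.1, 209.7])]
w2 -1 69 [array([283.9, 288.1]), array([283.1, 211. ])]
w2 1 58 [array([282.2, 109.5]), array([281.4,  27.8])]
w2 1 60 [array([282.2, 109.4]), array([281.4,  26.8])]
w2 1 64 [array([282.2, 109. ]), array([281.3,  24.8])]
w2 1 66 [array([282.1, 108.8]), array([281.3,  23.8])]
w2 1 69 [array([282.1, 108.5]), array([281.3,  22.2])]
[175 175 174 176 176 176 175 177 176 176 167 138 114 125 128 127 126 125
 126 128 128 126  78  55  54  56  63  56  60  56  52  52  54  54  54  52
  55  49  54  57  50  60  61 116 131 129 132 134 130 131 130 133 135 128
  92  74  95  92 157 169 167 169 151  55  55]
[37 39 40 33 43 40 40 36 31 33 39 39 33 30 32 38 37 27 31 40 47 62 64 65
 59 60 59 58 52 60 64 61 56 57 58 55 60 63 54 55 56 46 35 21 25 30 25 25
 26 17]
w2 [129 132 132 133 129 118 101  93  89 101  97 102 101 103 102 101  99  97
  79  57  56  54  50  49  50  43  49  55  57  58  
[... 1188 characters left out ...]
4 37 39 35 32 36 40 32 32 32 33 37 34 29 45 56 65
 65 60 60 58 62 66 64 57 57 59 59 63 57 58 64 62 63 53 40 30 24 25 22 25
 17 27]
w3 [134 134 134 132 129 112  96  92  97  97 103  98 100 102 102 101 102  94
  80  57  53  47  53  50  50  42  43  48  54  65  64  61  64  57  63  60
  54  65  60  58  57  59  59  58  56  61  57  63  59  58  61  59  56  56
  64  57  57  63  61  62  61  58  59  59  58  59  62  60  61  58  58  58
  58  60  65  71  79  76  76  74  74  79  79  78  72  77  78  75  62  55
  49  42  46  50  45  50  46  51  64  86  99 101  97 100  99  99  96  94
  95  93  94 109 128 138 135]
[ 5.11657727e-04 -4.43881202e+01 -1.94515514e+01  6.90057431e-02
  9.15212149e-03  3.07392486e-05]
```

Run:
```python
from h import *
im=cv2.imread("pics/w3.png").astype(float)
c=cv2.resize(im[195:315,215:350],None,fx=5.5,fy=5,interpolation=cv2.INTER_CUBIC)
cv2.imwrite("pics/w3d.png",np.clip(255*(c/255)**.5*1.2,0,255).astype(np.uint8))
```

```text
<stdin>:4: RuntimeWarning: invalid value encountered in sqrt
<stdin>:4: RuntimeWarning: invalid value encountered in cast
```

View pics/w3d.png

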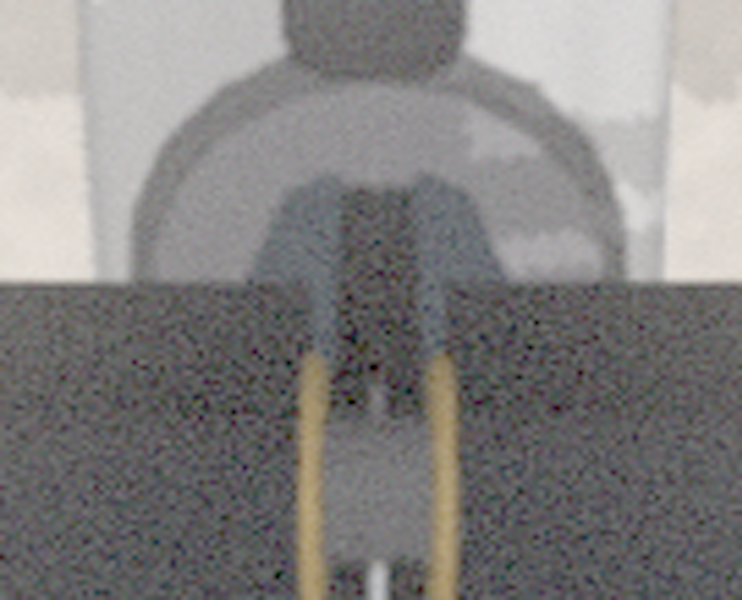

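>>> {"api": "drive_tool", "payload": {"motion": [[[0, 0, -0.001], [0, 0, 0]], [[0, 0, -0.001], [0, 0, 0]], [[0, 0, -0.001], [0, 0, 0]], [[0, 0, 0], [0, 0, 0]], [[0, 0, 0], [0, 0, 0]], [[0, 0, 0], [0, 0, 0]], [[0, 0, 0], [0, 0, 0]], [[0, 0, 0], [0, 0, 0]], [[0, 0, 0], [0, 0, 0]], [[0, 0, 0], [0, 0, 0]]]}}

```text
time_s: 5.35
ee_pos: [491.4, -313.8, 52.1]
ee_rot: [180.0, -0.0, -52.4]
force: [-0.6, 0.1, -0.2]
gripper_width: 0.2
```

Run:
```python
from h import *
s=env.state()
for n in ("scene","top"):
    im=env.grab_frame(n)[:,:,::-1].astype(float)
    tip=proj(n,s["ee_pos"]); print(n,tip, proj(n,(491.4,-314.2,67)),proj(n,(576.6,-247.8,67)),proj(n,(534,-281,102)))
    x,y=int(tip[0])-50,int(tip[1])-50
    c=cv2.resize(im[y:y+100,x:x+100],None,fx=6,fy=6,interpolation=cv2.INTER_LINEAR)
    c=(np.clip(255*(c/255)**.5*1.2,0,255)).astype(np.uint8).copy()
    cv2.circle(c,(int((tip[0]-x+.5)*6),int((tip[1]-y+.5)*6)),3,(0,0,255),-1)
    for p in((491.4,-314.2,67),(576.6,-247.8,67),(534,-281,102)):
        q=proj(n,p);cv2.circle(c,(int((q[0]-x+.5)*6),int((q[1]-y+.5)*6)),3,(0,255,0),1)
    cv2.imwrite(f"pics/tip_{n}.png",c)
```

```text
scene (np.float64(174.9724773583767), np.float64(172.18799594570402)) (np.float64(173.7999191797228), np.float64(168.90648470820742)) (np.float64(188.43561710686203), np.float64(199.25648145436654)) (np.float64(178.61462002885534), np.float64(176.0414398325269))
top (np.float64(405.13024734693624), np.float64(250.08687480665108)) (np.float64(407.1342456284158), np.float64(249.27745898388682)) (np.float64(378.47072723729684), np.float64(214.97724154370567)) (np.float64(396.63118430970246), np.float64(229.37348690545215))
```

View pics/tip_scene.png

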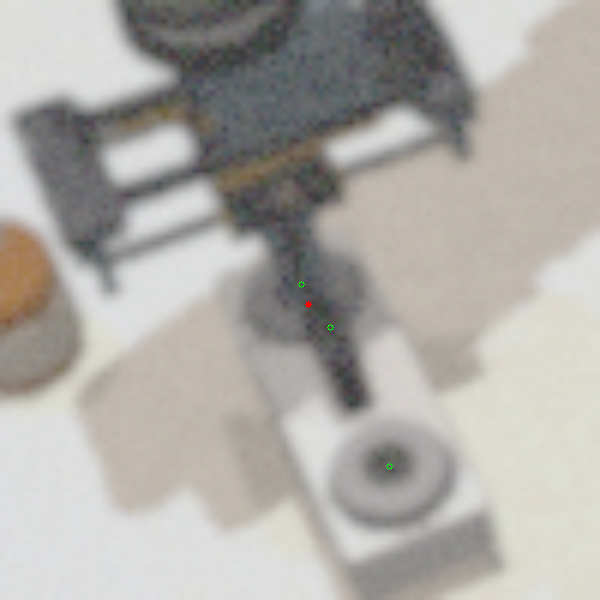

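View pics/tip_top.png

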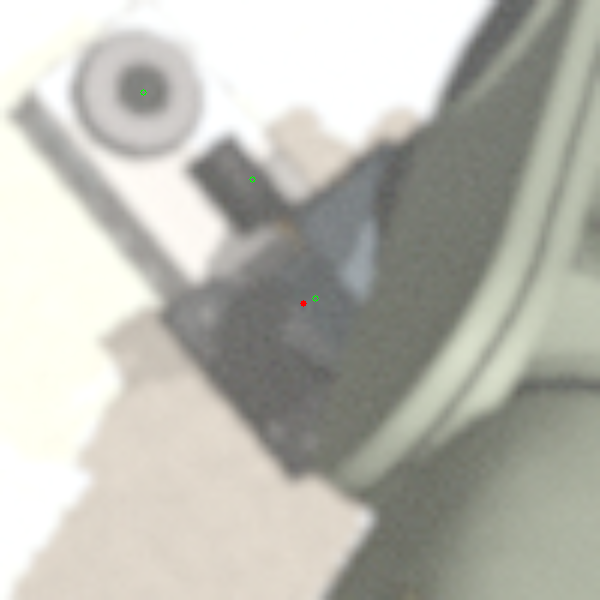

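```bash
python3 - <<'E'
from h import *
im=cv2.imread("pics/wrist0.png").astype(float)
c=cv2.resize(im[215:345,160:400],None,fx=3.3,fy=3.3,interpolation=cv2.INTER_LINEAR)
cv2.imwrite("pics/w0d.png",(np.clip(255*(np.maximum(c,0)/255)**.5*1.3,0,255)).astype(np.uint8))
E
cat > tip.py <<'E'
from h import *
import pickle
from scipy.spatial.transform import Rotation as Ro
P=pickle.load(open("pics/w3.pkl","rb"))
p=np.array([491.39,-313.76,55.1]); R=Ro.from_euler("xyz",[-180,-.01,-52.43],degrees=True).as_matrix()
for x in (45.5,-45.5,0):
  for y in (-16,-10,0,10,16):
    for z in (0,-10,-19): print((x,y,z),np.round(proj("wrist",p+R@np.array([x,y,z]),P),1))
E
python3 tip.py
```

```text
(45.5, -16, 0) [355.7 219.9]
(45.5, -16, -10) [359.2 224.7]
(45.5, -16, -19) [362.6 229.4]
(45.5, -10, 0) [355.1 229. ]
(45.5, -10, -10) [358.5 234.2]
(45.5, -10, -19) [361.9 239.3]
(45.5, 0, 0) [354.1 243.9]
(45.5, 0, -10) [357.4 249.7]
(45.5, 0, -19) [360.6 255.3]
(45.5, 10, 0) [353.  258.3]
(45.5, 10, -10) [356.1 264.6]
(45.5, 10, -19) [359.2 270.7]
(45.5, 16, 0) [352.3 266.6]
(45.5, 16, -10) [355.4 273.2]
(45.5, 16, -19) [358.4 279.7]
(-45.5, -16, 0) [210.  220.1]
(-45.5, -16, -10) [206.4 224.9]
(-45.5, -16, -19) [202.9 229.6]
(-45.5, -10, 0) [210.6 229.3]
(-45.5, -10, -10) [207.1 234.4]
(-45.5, -10, -19) [203.7 239.5]
(-45.5, 0, 0) [211.7 244.1]
(-45.5, 0, -10) [208.4 249.9]
(-45.5, 0, -19) [205.1 255.5]
(-45.5, 10, 0) [212.9 258.5]
(-45.5, 10, -10) [209.7 264.8]
(-45.5, 10, -19) [206.6 270.9]
(-45.5, 16, 0) [213.6 266.8]
(-45.5, 16, -10) [210.5 273.4]
(-45.5, 16, -19) [207.5 279.8]
(0, -16, 0) [282.8 220.2]
(0, -16, -10) [282.8 225. ]
(0, -16, -19) [282.7 229.9]
(0, -10, 0) [282.8 229.4]
(0, -10, -10) [282.8 234.7]
(0, -10, -19) [282.8 239.9]
(0, 0, 0) [282.9 244.5]
(0, 0, -10) [282.8 250.4]
(0, 0, -19) [282.8 256.3]
(0, 10, 0) [282.9 259.1]
(0, 10, -10) [282.9 265.6]
(0, 10, -19) [282.8 271.9]
(0, 16, 0) [282.9 267.6]
(0, 16, -10) [282.9 274.3]
(0, 16, -19) [282.9 281. ]
```

View pics/w0d.png

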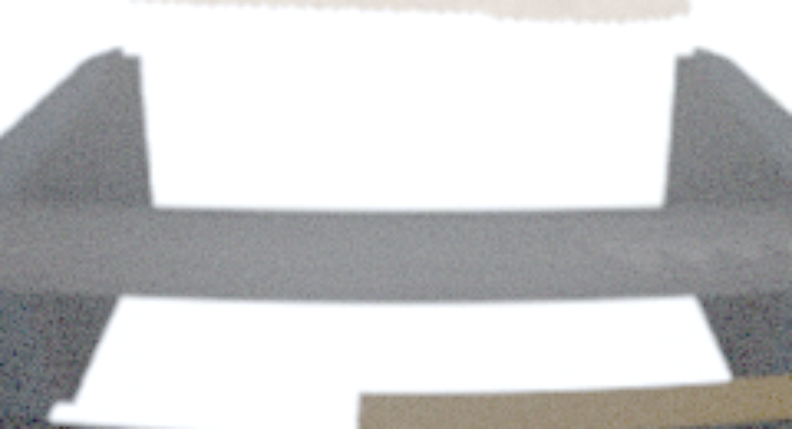

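Comparing the wrist images with the reported TCP, the visible fingertips sit about 20 mm short of it. That explains the missing contact. I'll keep going down slowly until I feel the lid.

>>> {"api": "drive_tool", "payload": {"motion": [[[0, 0, -0.001], [0, 0, 0]], [[0, 0, -0.001], [0, 0, 0]], [[0, 0, -0.001], [0, 0, 0]], [[0, 0, -0.001], [0, 0, 0]], [[0, 0, 0], [0, 0, 0]], [[0, 0, 0], [0, 0, 0]], [[0, 0, 0], [0, 0, 0]], [[0, 0, 0], [0, 0, 0]], [[0, 0, 0], [0, 0, 0]], [[0, 0, 0], [0, 0, 0]]]}}

```text
time_s: 6.28
ee_pos: [491.4, -313.8, 48.2]
ee_rot: [-180.0, -0.0, -52.4]
force: [-0.2, 0.1, -0.7]
gripper_width: 0.7
```

>>> {"api": "drive_tool", "payload": {"motion": [[[0, 0, -0.001], [0, 0, 0]], [[0, 0, -0.001], [0, 0, 0]], [[0, 0, -0.001], [0, 0, 0]], [[0, 0, -0.001], [0, 0, 0]], [[0, 0, 0], [0, 0, 0]], [[0, 0, 0], [0, 0, 0]], [[0, 0, 0], [0, 0, 0]], [[0, 0, 0], [0, 0, 0]], [[0, 0, 0], [0, 0, 0]], [[0, 0, 0], [0, 0, 0]]]}}

```text
time_s: 7.12
ee_pos: [491.4, -313.8, 44.7]
ee_rot: [-180.0, -0.0, -52.4]
force: [-1.2, 1.0, 6.3]
gripper_width: 0.3
```

>>> {"api": "drive_tool", "payload": {"motion": [[[0, 0, -0.001], [0, 0, 0]], [[0, 0, -0.001], [0, 0, 0]], [[0, 0, -0.001], [0, 0, 0]], [[0, 0, -0.001], [0, 0, 0]], [[0, 0, 0], [0, 0, 0]], [[0, 0, 0], [0, 0, 0]], [[0, 0, 0], [0, 0, 0]], [[0, 0, 0], [0, 0, 0]], [[0, 0, 0], [0, 0, 0]], [[0, 0, 0], [0, 0, 0]]]}}

```text
time_s: 7.95
ee_pos: [491.4, -313.8, 40.8]
ee_rot: [-180.0, -0.0, -52.4]
force: [-1.8, 0.7, 5.8]
gripper_width: 0.0
```

>>> {"api": "drive_tool", "payload": {"motion": [[[0, 0, -0.001], [0, 0, 0]], [[0, 0, -0.001], [0, 0, 0]], [[0, 0, -0.001], [0, 0, 0]], [[0, 0, 0], [0, 0, 0]], [[0, 0, 0], [0, 0, 0]], [[0, 0, 0], [0, 0, 0]], [[0, 0, 0], [0, 0, 0]], [[0, 0, 0], [0, 0, 0]], [[0, 0, 0], [0, 0, 0]], [[0, 0, 0], [0, 0, 0]]]}}

```text
time_s: 8.78
ee_pos: [491.5, -313.9, 39.8]
ee_rot: [-180.0, -0.1, -52.4]
force: [-4.4, 3.4, 17.4]
gripper_width: 0.7
```

>>> {"api": "drive_tool", "payload": {"motion": [[[0, 0, 0.02], [0, 0, 0]], [[0, 0, 0.025], [0, 0, 0]], [[0, 0, 0.02], [0, 0, 0]], [[0.017, 0.0132, 0], [0, 0, 0]], [[0.017, 0.0132, 0], [0, 0, 0]], [[0.017, 0.0132, 0], [0, 0, 0]], [[0.017, 0.0132, 0], [0, 0, 0]], [[0.017, 0.0132, 0], [0, 0, 0]], [[0, 0, 0], [0, 0, 0]], [[0, 0, 0], [0, 0, 0]]]}}

```text
time_s: 9.62
ee_pos: [576.6, -247.1, 101.5]
ee_rot: [180.0, 0.0, -52.3]
force: [0.1, -0.6, -0.1]
gripper_width: 0.3
```

```bash
python3 look.py w4
```

```text
9.6167 [ 576.65 -247.12  101.49] [179.96   0.03 -52.32] [ 0.1  -0.58 -0.07] 0.25108435567695453
```

View pics/w4.png

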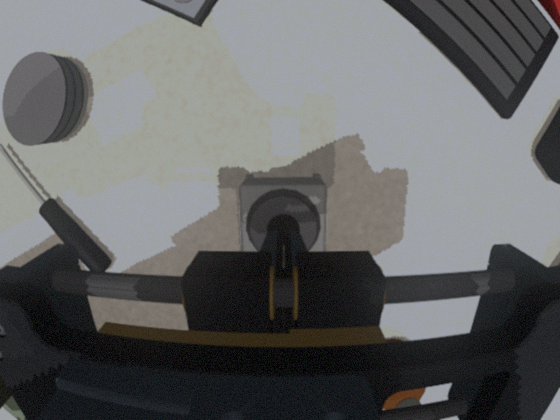

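The gripper is centred over the second lid at (283,225). Down I go.

>>> {"api": "drive_tool", "payload": {"motion": [[[0, 0, -0.02], [0, 0, 0]], [[0, 0, -0.02], [0, 0, 0]], [[0, 0, -0.01], [0, 0, 0]], [[0, 0, -0.003], [0, 0, 0]], [[0, 0, -0.002], [0, 0, 0]], [[0, 0, -0.001], [0, 0, 0]], [[0, 0, -0.001], [0, 0, 0]], [[0, 0, -0.001], [0, 0, 0]], [[0, 0, -0.001], [0, 0, 0]], [[0, 0, 0], [0, 0, 0]]]}}

```text
time_s: 10.5
ee_pos: [575.0, -248.2, 44.5]
ee_rot: [179.9, 0.0, -52.5]
force: [-1.6, 0.2, 3.7]
gripper_width: 0.5
```

>>> {"api": "drive_tool", "payload": {"motion": [[[0, 0, -0.001], [0, 0, 0]], [[0, 0, -0.001], [0, 0, 0]], [[0, 0, -0.001], [0, 0, 0]], [[0, 0, -0.001], [0, 0, 0]], [[0, 0, 0], [0, 0, 0]], [[0, 0, 0], [0, 0, 0]], [[0, 0, 0], [0, 0, 0]], [[0, 0, 0], [0, 0, 0]], [[0, 0, 0], [0, 0, 0]], [[0, 0, 0], [0, 0, 0]]]}}

```text
time_s: 11.33
ee_pos: [575.2, -248.2, 40.7]
ee_rot: [179.9, 0.0, -52.5]
force: [-4.6, -0.2, 6.1]
gripper_width: 0.1
```

>>> {"api": "drive_tool", "payload": {"motion": [[[0, 0, -0.001], [0, 0, 0]], [[0, 0, -0.001], [0, 0, 0]], [[0, 0, -0.001], [0, 0, 0]], [[0, 0, 0], [0, 0, 0]], [[0, 0, 0], [0, 0, 0]], [[0, 0, 0], [0, 0, 0]], [[0, 0, 0], [0, 0, 0]], [[0, 0, 0], [0, 0, 0]], [[0, 0, 0], [0, 0, 0]], [[0, 0, 0], [0, 0, 0]]]}}

```text
time_s: 12.17
ee_pos: [575.2, -248.2, 39.8]
ee_rot: [180.0, -0.0, -52.5]
force: [-7.4, 2.4, 15.9]
gripper_width: 0.1
```

Both lids reached the same hard stop, at a reported height of 39.8. I'll lift, back off and look at both lids and the fin again.

>>> {"api": "drive_tool", "payload": {"motion": [[[0, 0, 0.02], [0, 0, 0]], [[0, 0, 0.03], [0, 0, 0]], [[0, 0, 0.03], [0, 0, 0]], [[-0.02, -0.015, 0.02], [0, 0, 0]], [[-0.02, -0.015, 0.02], [0, 0, 0]], [[-0.02, -0.015, 0.02], [0, 0, 0]], [[-0.015, -0.013, 0.02], [0, 0, 0]], [[-0.01, -0.01, 0.02], [0, 0, 0]], [[0, 0, 0], [0, 0, 0]], [[0, 0, 0], [0, 0, 0]]], "claw": 1}}

```text
time_s: 13.0
ee_pos: [491.3, -316.8, 217.8]
ee_rot: [-179.9, -0.2, -52.5]
force: [-0.2, 0.4, 0.8]
gripper_width: 64.2
```

```bash
python3 look.py w5
python3 - <<'E'
from h import *
im=cv2.imread("pics/w5.png")
c=cv2.resize(im[50:230,235:335],None,fx=3.3,fy=3.3,interpolation=cv2.INTER_CUBIC)
cv2.imwrite("pics/w5c.png",cv2.convertScaleAbs(c,alpha=1.5))
E
```

```text
13.0 [ 491.32 -316.79  217.84] [-179.91   -0.2   -52.55] [-0.19  0.4   0.82] 64.17879815485364
```

View pics/w5c.png

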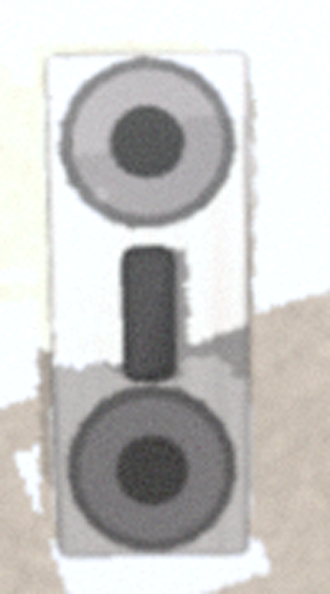

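Run:
```python
from h import *
import pickle
np.set_printoptions(precision=1,suppress=True)
P=pickle.load(open("pics/w5.pkl","rb"))
W=lambda x,y,z:onz("wrist",235+x/3.3-.4,50+y/3.3-.4,z,P)
A,B=W(147,141,60),W(152,469,60)
print("lids",A,B,"mid",(A+B)/2,np.linalg.norm(A-B),np.degrees(np.arctan2(*(A-B)[1::-1])))
print("fin",W(149.5,314,102))
c=np.array([W(*p,58) for p in ((46,53),(248,53),(247,554),(58,554))])
print(c.mean(0))
for i,j in((0,3),(1,2)): print(np.degrees(np.arctan2(*(c[i]-c[j])[1::-1])))
```

```text
lids [ 576.3 -247.3   60. ] [ 491.5 -314.    60. ] mid [ 533.9 -280.7   60. ] 107.90767801646099 38.130135070655676
fin [ 533.9 -281.   102. ]
[ 534.  -280.6   58. ]
38.016544883997184
37.77065252232756
```

>>> {"api": "drive_tool", "payload": {"motion": [[[0.015, 0.012, 0], [0, 0, 0.004]], [[0.015, 0.012, 0], [0, 0, 0.004]], [[0.0127, 0.0118, -0.01], [0, 0, 0]], [[0, 0, -0.02], [0, 0, 0]], [[0, 0, -0.025], [0, 0, 0]], [[0, 0, -0.025], [0, 0, 0]], [[0, 0, -0.025], [0, 0, 0]], [[0, 0, -0.01], [0, 0, 0]], [[0, 0, 0], [0, 0, 0]], [[0, 0, 0], [0, 0, 0]]], "claw": 1}}

```text
time_s: 13.88
ee_pos: [534.2, -279.5, 100.6]
ee_rot: [180.0, 0.1, -51.9]
force: [-0.3, 0.2, 0.2]
gripper_width: 91.1
```

```bash
python3 look.py w6
```

```text
13.8833 [ 534.25 -279.47  100.59] [179.98   0.07 -51.93] [-0.33  0.23  0.15] 91.06881691811027
```

View pics/w6.png

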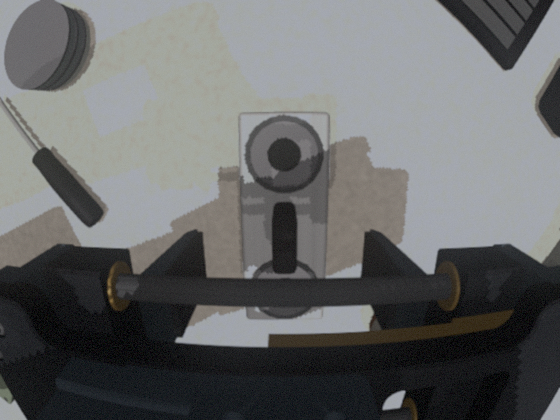

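>>> {"api": "drive_tool", "payload": {"motion": [[[0, -0.001, -0.015], [0, 0, 0]], [[0, 0, -0.015], [0, 0, 0]], [[0, 0, -0.012], [0, 0, 0]], [[0, 0, -0.006], [0, 0, 0]], [[0, 0, -0.003], [0, 0, 0]], [[0, 0, -0.0015], [0, 0, 0]], [[0, 0, 0], [0, 0, 0]], [[0, 0, 0], [0, 0, 0]], [[0, 0, 0], [0, 0, 0]], [[0, 0, 0], [0, 0, 0]]]}}

```text
time_s: 14.77
ee_pos: [534.4, -281.1, 49.2]
ee_rot: [-180.0, -0.1, -52.0]
force: [-0.1, -0.6, -0.1]
gripper_width: 90.9
```

>>> {"api": "drive_tool", "payload": {"motion": [[[0, 0, 0], [0, 0, 0]], [[0, 0, 0], [0, 0, 0]], [[0, 0, 0], [0, 0, 0]], [[0, 0, 0], [0, 0, 0]], [[0, 0, 0], [0, 0, 0]], [[0, 0, 0], [0, 0, 0]], [[0, 0, 0], [0, 0, 0]], [[0, 0, 0], [0, 0, 0]], [[0, 0, 0], [0, 0, 0]], [[0, 0, 0], [0, 0, 0]]], "claw": 0, "force": 35}}

```text
time_s: 15.6
ee_pos: [534.1, -280.9, 48.6]
ee_rot: [180.0, -0.0, -52.0]
force: [0.5, -0.3, -0.5]
gripper_width: 27.4
```

>>> {"api": "drive_tool", "payload": {"motion": [[[0, 0, 0], [0, 0, 0]], [[0, 0, 0], [0, 0, 0]], [[0, 0, 0], [0, 0, 0]], [[0, 0, 0], [0, 0, 0]], [[0, 0, 0], [0, 0, 0]], [[0, 0, 0], [0, 0, 0]], [[0, 0, 0], [0, 0, 0]], [[0, 0, 0.005], [0, 0, 0]], [[0, 0, 0.005], [0, 0, 0]], [[0, 0, 0.01], [0, 0, 0]]], "force": 40}}

```text
time_s: 16.43
ee_pos: [533.0, -280.5, 67.7]
ee_rot: [179.9, 0.2, -52.0]
force: [0.2, -0.1, -4.1]
gripper_width: 15.6
```

>>> {"api": "drive_tool", "payload": {"motion": [[[0, 0, 0.02], [0, 0, 0]], [[0, 0, 0.03], [0, 0, 0]], [[0, 0, 0.03], [0, 0, 0]], [[0, 0, 0.03], [0, 0, 0]], [[0, 0, 0.03], [0, 0, 0]], [[0, 0.01, 0.03], [0, 0, -0.03]], [[0, 0.02, 0], [0, 0, -0.03]], [[0, 0.025, 0], [0, 0, -0.03]], [[0, 0.03, 0], [0, 0, -0.03]], [[0, 0.03, 0], [0, 0, -0.03]]]}}

```text
time_s: 17.27
ee_pos: [533.7, -165.1, 239.3]
ee_rot: [-180.0, -0.0, -60.7]
force: [0.9, 0.6, -4.7]
gripper_width: 15.9
```

>>> {"api": "drive_tool", "payload": {"motion": [[[0, 0.03, 0], [0, 0, -0.032]], [[0, 0.03, 0], [0, 0, -0.032]], [[0, 0.03, 0], [0, 0, -0.032]], [[0, 0.03, 0], [0, 0, -0.032]], [[0, 0.03, 0], [0, 0, -0.032]], [[0, 0.03, 0], [0, 0, -0.032]], [[0, 0.03, 0], [0, 0, -0.032]], [[0, 0.03, 0], [0, 0, -0.032]], [[0, 0.03, 0], [0, 0, -0.032]], [[0, 0.03, 0], [0, 0, -0.032]]]}}

```text
time_s: 18.1
ee_pos: [533.6, 135.4, 239.3]
ee_rot: [-180.0, -0.0, -79.0]
force: [0.1, 0.3, -4.4]
gripper_width: 15.7
```

>>> {"api": "drive_tool", "payload": {"motion": [[[0, 0.03, 0], [0, 0, -0.032]], [[0, 0.03, 0], [0, 0, -0.032]], [[0, 0.02, 0], [0, 0, -0.032]], [[0, 0.02, 0], [0, 0, -0.032]], [[0, 0.01, 0], [0, 0, -0.032]], [[-0.01, 0.01, 0], [0, 0, 0]], [[0, 0, 0], [0, 0, 0]], [[0, 0, 0], [0, 0, 0]], [[0, 0, 0], [0, 0, 0]], [[0, 0, 0], [0, 0, 0]]]}}

```text
time_s: 18.93
ee_pos: [524.2, 253.2, 238.9]
ee_rot: [-180.0, -0.0, -88.1]
force: [-0.4, 0.1, -5.5]
gripper_width: 16.0
```

```bash
python3 look.py w7
python3 - <<'E'
from h import *
print(env.state()["qpos"])
E
```

```text
18.9333 [524.16 253.17 238.87] [-179.98   -0.02  -88.1 ] [-0.44  0.14 -5.52] 15.971018264395811
[ 2.46634907e+01  1.75902882e+01  8.41542333e+01 -2.21779170e-02
  7.82442636e+01  1.12779181e+02]
```

View pics/w7.png

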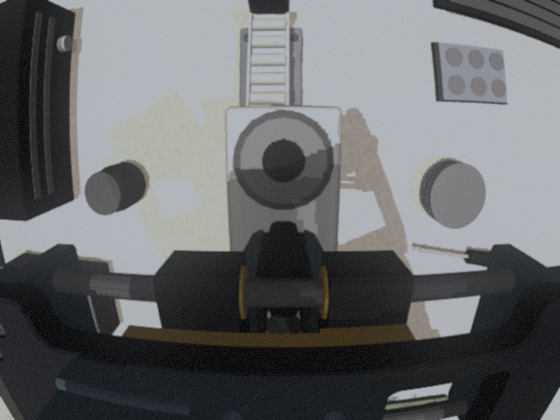

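Run:
```python
from h import *
im=cv2.imread("pics/w7.png").astype(float)
c=cv2.resize(im[0:115,215:350],None,fx=5,fy=5,interpolation=cv2.INTER_LINEAR)
cv2.imwrite("pics/w7c.png",np.clip(c*1.4,0,255).astype(np.uint8))
```

```text
(no output)
```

View pics/w7c.png

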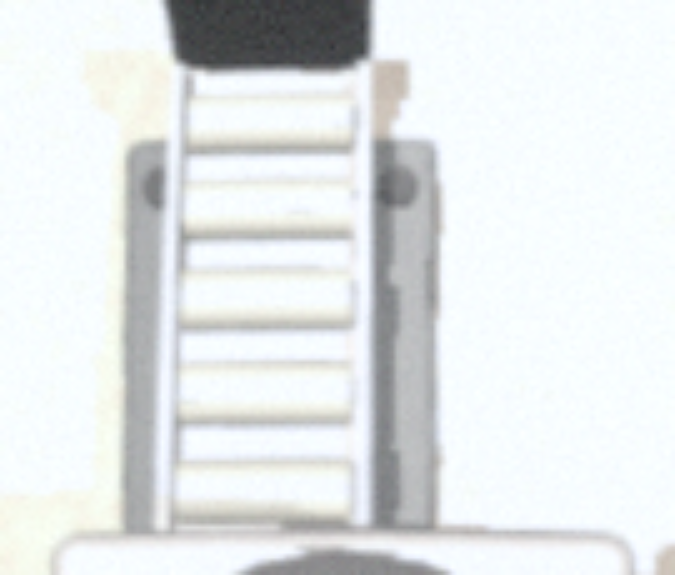

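```bash
cat > rail.py <<'E'
from h import *
import pickle
np.set_printoptions(precision=1,suppress=True)
P=pickle.load(open("pics/w7.pkl","rb"))
n0=np.array([np.sin(.19),0,np.cos(.19)]); o0=np.array([570.5,268,105])
def W(x,y):
    o,d=ray("wrist",215+x/5-.4,y/5-.4,P); return o+d*(n0@(o0-o))/(n0@d)
for y,l,r in((100,167,374),(150,164,374),(300,160,373.5),(500,154.5,373)):
    a,b=W(l,y),W(r,y); print(a,b,"mid",(a+b)/2,"w",np.linalg.norm(a-b))
print("stop",W(185,68),W(355,68))
Z=lambda x,y,z:onz("wrist",215+x/5-.4,y/5-.4,z,P)
a,b=Z(55,535,248),Z(633,535,248); print("carrier far edge",a,b,(a+b)/2,np.linalg.norm(a-b))
print("base",[Z(*p,8) for p in((127,142),(435,142),(123,525),(434,525))])
E
python3 rail.py
```

```text
[717.2 297.   76.8] [717.8 252.   76.7] mid [717.5 274.5  76.7] w 44.98043724708465
[704.4 296.8  79.2] [705.1 251.7  79.1] mid [704.7 274.3  79.2] w 45.14282451426973
[668.3 295.5  86.2] [669.1 250.9  86. ] mid [668.7 273.2  86.1] w 44.65333342453908
[624.2 294.3  94.7] [625.1 249.8  94.5] mid [624.6 272.   94.6] w 44.54098072461736
stop [725.6 293.6  75.2] [726.1 256.4  75.1]
carrier far edge [608.  287.4 248. ] [610. 223. 248.] [609.  255.2 248. ] 64.47541397960943
base [array([728.6, 315.1,   8. ]), array([729.8, 235.4,   8. ]), array([624.5, 312.5,   8. ]), array([626.3, 232.6,   8. ])]
```

>>> {"api": "drive_tool", "payload": {"motion": [[[0.002, 0.004, -0.003], [0, 0.038, -0.003]], [[0.002, 0.004, -0.003], [0, 0.038, 0]], [[0.001, 0.004, -0.004], [0, 0.038, 0]], [[0.001, 0.004, -0.005], [0, 0.038, 0]], [[0.001, 0, -0.005], [0, 0.038, 0]], [[0, 0, -0.005], [0, 0, 0]], [[0, 0, -0.005], [0, 0, 0]], [[0, 0, -0.005], [0, 0, 0]], [[0, 0, 0], [0, 0, 0]], [[0, 0, 0], [0, 0, 0]]]}}

```text
time_s: 19.82
ee_pos: [530.6, 269.9, 203.8]
ee_rot: [169.1, 0.3, -88.3]
force: [-0.0, 0.4, -3.2]
gripper_width: 15.9
```

```bash
python3 look.py w8
python3 - <<'E'
from h import *
im=cv2.imread("pics/w8.png").astype(float)
c=cv2.resize(im[0:150,200:360],None,fx=4.5,fy=4,interpolation=cv2.INTER_LINEAR)
cv2.imwrite("pics/w8c.png",np.clip(c*1.4,0,255).astype(np.uint8))
for n in("scene","top"):
    im=env.grab_frame(n)[:,:,::-1].astype(float); cv2.imwrite(f"pics/{n}8.png",im)
    x0,y0,w,h=(340,130,110,180) if n=="scene" else (110,130,150,170)
    c=cv2.resize(im[y0:y0+h,x0:x0+w],None,fx=3.3,fy=3.3,interpolation=cv2.INTER_LINEAR)
    cv2.imwrite(f"pics/{n}8c.png",np.clip(c*1.5,0,255).astype(np.uint8))
E
```

```text
19.8167 [530.57 269.88 203.77] [169.13   0.33 -88.26] [-0.04  0.37 -3.22] 15.937754340511676[ WARN:0@1.760] global loadsave.cpp:1063 imwrite_ Unsupported depth image for selected encoder is fallbacked to CV_8U.
```

View pics/w8c.png

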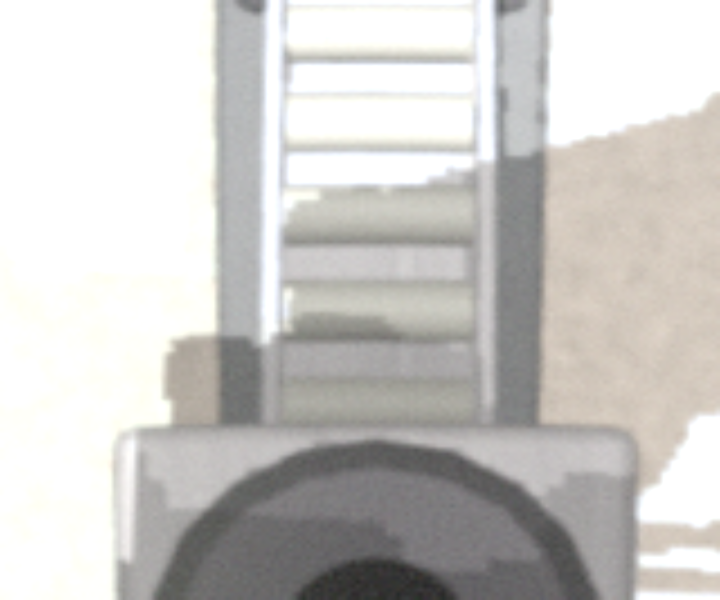

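View pics/scene8c.png

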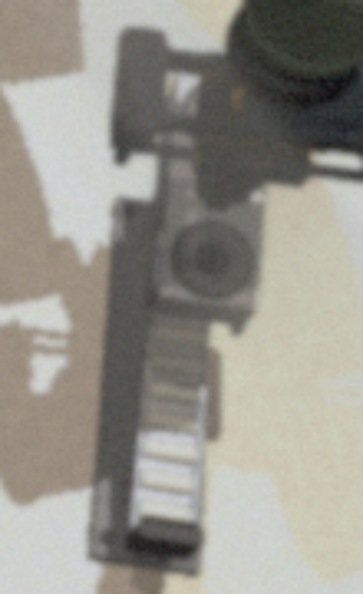

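View pics/top8c.png

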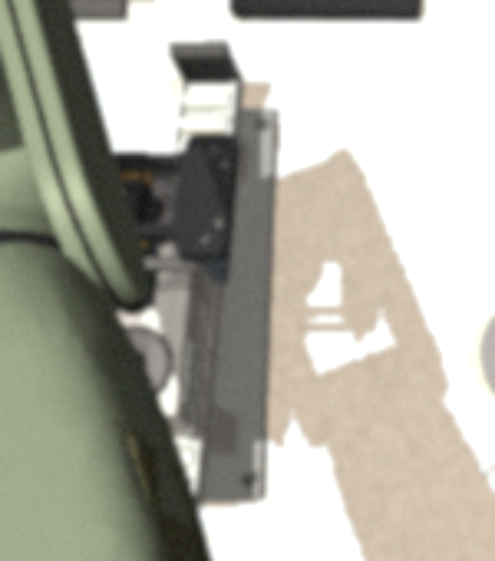

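Run:
```python
from h import *
import pickle
np.set_printoptions(precision=1,suppress=True)
P=pickle.load(open("pics/w8.pkl","rb"))
n0=np.array([np.sin(.19),0,np.cos(.19)]); o0=np.array([569.5,268,105])
def W(x,y,up=0):
    o,d=ray("wrist",200+x/4.5-.4,y/4-.4,P); q=o0+n0*up; return o+d*(n0@(q-o))/(n0@d)
for y,l,r in((20,266.5,497),(200,263,496),(410,262,496)):
    a,b=W(l,y),W(r,y); print(a,b,"mid",(a+b)/2,"w",np.linalg.norm(a-b))
# deck plane: TCP + (58-48.6) along tool up
t=np.array([530.6,269.9,203.8]);q=t+n0*9.4; up=n0@(q-o0)
a,b=W(114,435,up),W(637,435,up); print("deck far edge",a,b,(a+b)/2,np.linalg.norm(a-b),np.degrees(np.arctan2(a[0]-b[0],a[1]-b[1])))
c,d=W(118,590,up),W(636,590,up); print((c+d)/2,np.linalg.norm(c-d))
```

```text
[693.5 296.   81.2] [694.8 251.5  80.9] mid [694.2 273.8  81. ] w 44.493838195346015
[651.4 295.1  89.3] [652.7 250.9  89. ] mid [652.  273.   89.1] w 44.228441032117395
[605.5 293.9  98.1] [606.8 249.6  97.8] mid [606.2 271.7  97.9] w 44.3113601524624
deck far edge [613.7 304.3 197.4] [615.6 239.6 197. ] [614.6 272.  197.2] 64.72338711002364 -1.617337624298668
[593.1 271.1 201.4] 64.79899550304324
```

The carrier and rail centrelines agree to within about 1 mm (both y≈272 at x≈614), and their yaws agree to about 0.2°. Lowering now.

>>> {"api": "drive_tool", "payload": {"motion": [[[0, 0, -0.008], [0, 0, 0]], [[0, 0, -0.01], [0, 0, 0]], [[0, 0, -0.01], [0, 0, 0]], [[0, 0, -0.008], [0, 0, 0]], [[0, 0, -0.005], [0, 0, 0]], [[0, 0, -0.004], [0, 0, 0]], [[0, 0, -0.004], [0, 0, 0]], [[0, 0, -0.003], [0, 0, 0]], [[0, 0, 0], [0, 0, 0]], [[0, 0, 0], [0, 0, 0]]]}}

```text
time_s: 20.8
ee_pos: [531.1, 270.1, 151.6]
ee_rot: [169.1, 0.3, -88.3]
force: [0.8, 0.1, -5.0]
gripper_width: 16.1
```

>>> {"api": "drive_tool", "payload": {"motion": [[[0, 0, -0.002], [0, 0, 0]], [[0, 0, -0.002], [0, 0, 0]], [[0, 0, -0.001], [0, 0, 0]], [[0, 0, -0.001], [0, 0, 0]], [[0, 0, 0], [0, 0, 0]], [[0, 0, 0], [0, 0, 0]], [[0, 0, 0], [0, 0, 0]], [[0, 0, 0], [0, 0, 0]], [[0, 0, 0], [0, 0, 0]], [[0, 0, 0], [0, 0, 0]]]}}

```text
time_s: 21.63
ee_pos: [531.1, 270.1, 145.6]
ee_rot: [169.1, 0.3, -88.3]
force: [-0.3, 0.2, -4.6]
gripper_width: 16.1
```

>>> {"api": "drive_tool", "payload": {"motion": [[[0, 0, -0.001], [0, 0, 0]], [[0, 0, -0.001], [0, 0, 0]], [[0, 0, 0], [0, 0, 0]], [[0, 0, 0], [0, 0, 0]], [[0, 0, 0], [0, 0, 0]], [[0, 0, 0], [0, 0, 0]], [[0, 0, 0], [0, 0, 0]], [[0, 0, 0], [0, 0, 0]], [[0, 0, 0], [0, 0, 0]], [[0, 0, 0], [0, 0, 0]]]}}

```text
time_s: 22.47
ee_pos: [531.1, 270.1, 143.6]
ee_rot: [169.1, 0.3, -88.3]
force: [1.6, -0.1, -4.7]
gripper_width: 16.1
```

>>> {"api": "drive_tool", "payload": {"motion": [[[0, 0, -0.001], [0, 0, 0]], [[0, 0, -0.0005], [0, 0, 0]], [[0, 0, 0], [0, 0, 0]], [[0, 0, 0], [0, 0, 0]], [[0, 0, 0], [0, 0, 0]], [[0, 0, 0], [0, 0, 0]], [[0, 0, 0], [0, 0, 0]], [[0, 0, 0], [0, 0, 0]], [[0, 0, 0], [0, 0, 0]], [[0, 0, 0], [0, 0, 0]]]}}

```text
time_s: 23.3
ee_pos: [531.7, 270.1, 143.4]
ee_rot: [169.2, 0.4, -88.3]
force: [1.0, -2.5, 5.6]
gripper_width: 15.7
```

The carrier is seated: force reversed from −4.7 to +5.6 N at the expected height. Releasing.

>>> {"api": "drive_tool", "payload": {"motion": [[[0, 0, 0.0005], [0, 0, 0]], [[0, 0, 0], [0, 0, 0]], [[0, 0, 0], [0, 0, 0]], [[0, 0, 0], [0, 0, 0]], [[0, 0, 0], [0, 0, 0]], [[0, 0, 0], [0, 0, 0]], [[0, 0, 0], [0, 0, 0]], [[0, 0, 0], [0, 0, 0]], [[0, 0, 0], [0, 0, 0]], [[0, 0, 0], [0, 0, 0]]], "claw": 1}}

```text
time_s: 24.13
ee_pos: [531.1, 270.1, 142.6]
ee_rot: [169.1, 0.3, -88.3]
force: [0.7, 0.4, -0.2]
gripper_width: 79.7
```

```bash
python3 look.py w9
```

```text
24.1333 [531.08 270.06 142.6 ] [169.12   0.33 -88.26] [ 0.66  0.39 -0.21] 79.66326876861994
```

View pics/w9.png

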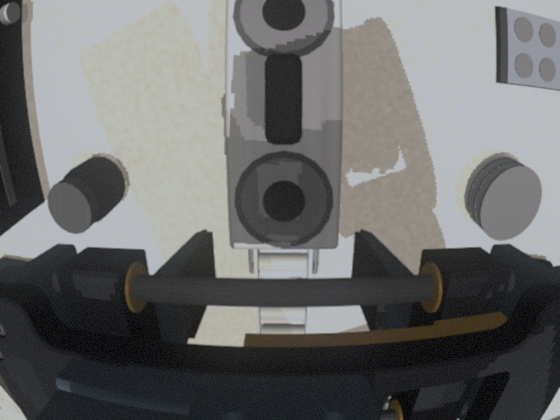

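The carrier has rolled down, with its back edge now at row 248 and clear of the fingers. Retreating straight up.

>>> {"api": "drive_tool", "payload": {"motion": [[[0, 0, 0.01], [0, 0, 0]], [[0, 0, 0.02], [0, 0, 0]], [[0, 0, 0.02], [0, 0, 0]], [[-0.005, 0, 0.025], [0, 0, 0]], [[-0.01, 0, 0.025], [0, 0, 0]], [[-0.01, 0, 0.025], [0, 0, 0]], [[-0.01, 0, 0.025], [0, 0, 0]], [[-0.01, 0, 0.01], [0, 0, 0]], [[0, 0, 0], [0, 0, 0]], [[0, 0, 0], [0, 0, 0]]]}}

```text
time_s: 25.02
ee_pos: [485.9, 270.0, 302.7]
ee_rot: [169.2, 0.3, -88.2]
force: [0.8, 0.8, -0.6]
gripper_width: 91.4
```

```bash
python3 look.py w10
python3 - <<'E'
from h import *
cv2.imwrite("pics/scene10.png",env.grab_frame("scene")[:,:,::-1])
E
```

```text
25.0167 [485.85 270.   302.69] [169.18   0.34 -88.24] [ 0.76  0.8  -0.56] 91.39111176749243
```

View pics/w10.png

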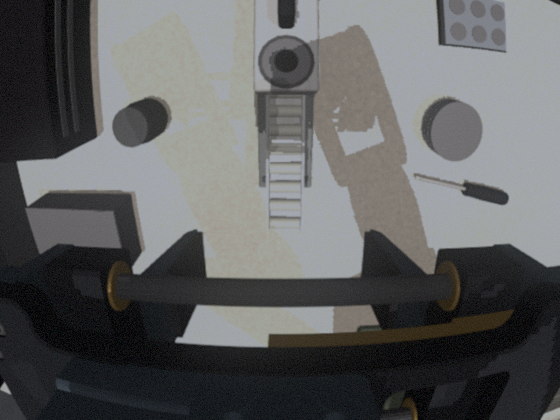

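View pics/scene10.png

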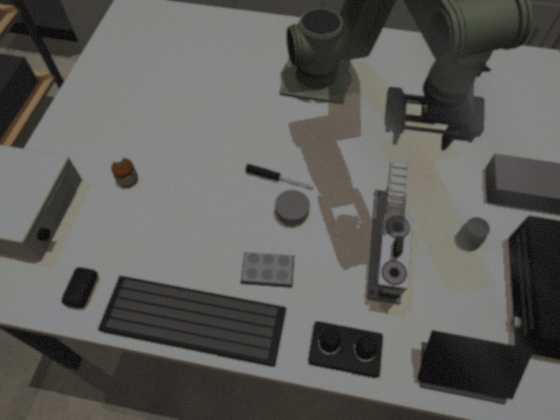

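Run:
```python
from h import *
import pickle
P=pickle.load(open("pics/w10.pkl","rb"))
c,s=np.cos(.19),np.sin(.19)
R=lambda x,y,z:np.array([569.5+c*x+s*z-.028*y,270.7+.028*x+y,105-s*x+c*z])
for X in(65,75,85):
    print(X,"lidb",np.round(proj("wrist",R(X-54,0,42),P),1),"rear deck edge",[np.round(proj("wrist",R(X-85,y,40),P),1) for y in(33,-33)],"fin",np.round(proj("wrist",R(X,0,84),P),1),
     "scene lids",[np.round(proj("scene",R(X+e,0,42)),1) for e in (-54,54)])
im=cv2.imread("pics/w10.png").astype(float)
a=cv2.resize(im[0:110,230:340],None,fx=5,fy=5)
b=cv2.resize(cv2.imread("pics/scene10.png")[200:310,360:430].astype(float),None,fx=5,fy=5)
cv2.imwrite("pics/w10c.png",np.clip(np.hstack([a[:550],b])*1.5,0,255).astype(np.uint8)[:, :800+100])
```

```text
65 lidb [285.8  70.1] rear deck edge [array([252.7, 100.7]), array([318.7, 100.9])] fin [286.1   5.6] scene lids [array([397.8, 222.2]), array([394.3, 267.5])]
75 lidb [285.8  60.5] rear deck edge [array([252.7,  91. ]), array([318.7,  91.2])] fin [286.1  -4.2] scene lids [array([397.5, 226.3]), array([394. , 271.9])]
85 lidb [285.8  51. ] rear deck edge [array([252.7,  81.3]), array([318.7,  81.5])] fin [286.1 -13.7] scene lids [array([397.2, 230.4]), array([393.6, 276.3])]
```

```bash
python3 -c "
import cv2
a=cv2.imread('pics/w10c.png');print(a.shape);cv2.imwrite('pics/w10e.png',cv2.resize(a,(780,int(a.shape[0]*780/a.shape[1]))))"
```

```text
(550, 900, 3)
```

View pics/w10e.png

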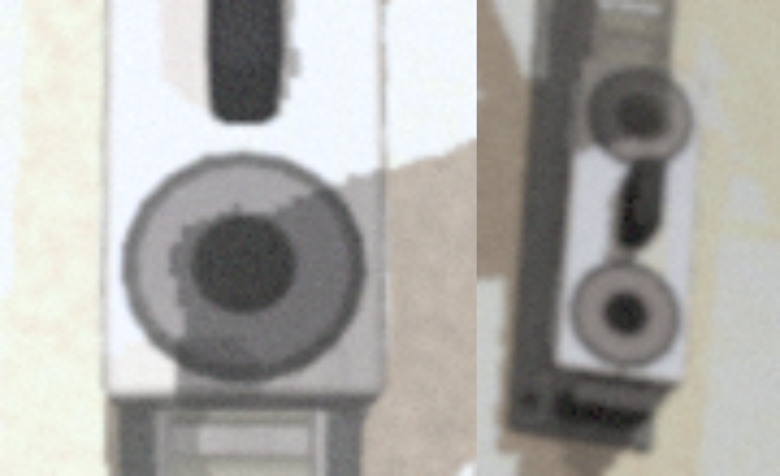

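The rear lid sits at (286,60.5). The prediction for a carrier against the stop (rail x = 75) is (285.8,60.5), so it matches. The rear edge matches to within 1–2 px and the bystanders show no visible movement. Handing in.

Run:
```python
from workcell import env
print(env.job_done()); s=env.state(); print(s["time_s"],s["force"])
```

```text
the job is handed in; nothing more can be done
None
the job is handed in; nothing more can be done
```

The carrier is against the stop on the rail with both lids pressed home, and the job was handed in at about 25 s. `job_done()` reports no verdict, so I can't confirm how it was judged.

**What I did:**
- **Lids:** I pressed each lid with the shut fingers, the carrier still on the bench. Both ended on a hard stop at the same reported height (39.8 mm), at about 16–17 N.
- **Placing:** I lifted the carrier by its fin, tilted it to match the slope, and lowered it onto the upper half of the rail. I opened the jaws once the force showed it was seated, and it rolled down by itself.

**Last checks:**
- **Position:** In the wrist picture the rear lid was where a carrier against the stop (rail x = 75 mm) should put it, within 1 px. The rear edge matched within 1–2 px, and I saw no sideways offset.
- **Robot clear:** The gripper was open, well above the rail, with the force reading near zero.
- **Other objects:** The other things on the bench looked unmoved in the last scene picture. I judged that by eye and did not measure it.

**One disagreement:** The real fingertips sit about 20 mm short of the reported TCP. My first press therefore stayed clear of the lid until I went lower, and I corrected all later heights for it.

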